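# Take the green-gripped caddy down from its hooks

## Task

Take the empty white caddy with the green grip down from its stand: lift it past the upturned tips of the hooks, then bring it forward, and stand it upright in the middle of the round cork mat. Set it down rather than dropping it, let go, and leave the caddy with the red grip hanging where it is.

Things in the scene. Friction and masses are not known exactly. Their poses are not given: they have to be found in the camera images.
- caddy_green: Caddy to take: empty open white metal box, 90 (x) x 140 (y) x 55 mm high, fixed wire bail, green grip; loose, 0.18-0.35 kg. Origin: centre of its underside, z up. Bail: 6 mm wire at x = 0; level top bar y = -58..58 mm, 155 mm above the origin. Grip on the bar's middle, 16 (x) x 44 (y) x 20 mm: take it from above, closing along x. Hangs by the bar, underside 35 mm above the worktop.
- stand_green: Fixed stand of the green-gripped caddy. Origin: on the worktop below the hook seats; hooks open to its -x; z up. 7 mm hooks at y = -42 and 42 mm: seat top z = 187 at x = 0, tip x = -24, top z = 231 mm. The caddy comes off 44 to 80 mm up (65 is good; higher, its rim meets the hooks), then 100 mm along -x. Post and crosspiece x = 78..92, to z = 226; foot x = -20..105, y = -60..60. Stands may swap.
- caddy_red: Caddy to leave: the same white box, but with a red grip and a garlic bulb in it, hanging in the same way on the other, like stand. Origin: centre of its underside.
- cork_mat: Round cork mat, 180 mm across, 6 mm thick, lying fixed on the worktop in front of and between the two stands. Origin: centre of its underside, on the worktop; its top is at z = 6 mm.

How it is judged:
By the outcome, as a careful person would: the job done as asked, in the order asked, and still so for the second after the job is handed in, with the robot touching nothing.
It also fails if it takes over 42 s, if anything falls off the work surface, if the arm or the gripper's body presses on something with over 40 N, if the wrist force passes 120 N, or if a joint passes its speed limit or range.

## Robot

A 6-joint arm with a two-finger parallel gripper is mounted at the origin on a cart in front of the work surface, level with it; the furniture and walls round the work are solid. World frame = base frame: x ahead of the robot, y to its left, z up, the work surface at z = 0. Lengths are in m, angles in degrees, forces in N, time in s.
With the tool pointing down it reaches from about 0.3 to 1 m from the base axis. Payload 5.1 kg.
Tool frame: the origin (TCP) lies at the very end of the fingers, on their centre line; the grasp point (between the pads) lies 19 mm behind it (env.hold_point_z is the distance from the TCP to the grasp point, in m); z points along the fingers, y is the line along which they close (so a half turn about z gives the same grasp; the last joint's range is limited). The gripper opens to 95 mm and grips with 3 to 60 N. Pads are 20 mm wide; open, the fingers measure 119 mm over their backs; the gripper's body (75 mm by 180 mm) begins 59 mm behind the grasp point.
Start: joints at [-77.899, 7.093, 94.555, -0, 78.352, -4.733], TCP at [0.188, -0.622, 0.215] pointing down, gripper open.
Joint ranges: [-149.61, 149.61], [-58.7, 133.49], [1.44, 155.28], [-77.14, 257.14], [18.33, 153.61], [-166.67, 166.67]. Speed limits (degrees/s): [147.25, 147.25, 180, 180, 180, 180].

## Interface

Orientations are given as a 3x3 rotation matrix whose columns are the frame's x, y, z axes.
In Python, from workcell import env gives the robot as it stands.
- The arm moves only by the shell command python3 inch.py 'ROWS' [FORCE]. ROWS is a JSON list of rows, 1 to 5 of them, each written [[dx, dy, dz], [rx, ry, rz], opening]: dx, dy, dz in parts of the range, where 1.0 means 250 mm, then a rotation vector rx, ry, rz in parts of the range, where 1.0 means 360 degrees, then the opening from 0.0 (shut) to 1.0 (fully open); each row shifts and turns the commanded pose from where the row before left it, along the tool's axes as they then stand; what a row does not reach is not made up. A row lasts 1/8 s, in which the tool goes at most 0.0625 m and 10.7 degrees, less where a joint would pass 70% of its speed; a pose out of reach is approached as far as the arm can. The fingers move at their own pace and stop on an object; FORCE is the grip in N (left out, the last holds). Time passes only in rows, so rows that do not move let the fingers close. It prints the time, the measured TCP pose, the force, the opening and the grip force at its end. Input that does not fit is refused with a message, and nothing moves.
- env.get_state(): the state, without advancing time (a new reading comes with each control period).
- env.snapshot(name): name is "scene" or "top"; returns the picture (400x640x3 uint8, red, green, blue); there is no depth.
- env.camera_params(name): a dict with "intrinsics" (3x3 intrinsics, pixels), "pose" (4x4, takes a point from camera to world coordinates). Camera axes: x right, y down, z forward; pixel columns grow to the right and rows downward; lengths in m; the calibration is good to about 2 mm. A picture is of the moment at which its call begins. camera_params takes no time and is no camera call.
- env.job_done(): hands the job in; it is judged then, once.
The state is a dict: "time": time; "joint_pos": joint angles; "joint_vel": joint speeds; "tau": joint torques, N m; "tcp_pos": TCP position; "ee_rot": TCP orientation; "wrist_force": force on the tool from outside, world axes, zero at the start; "wrist_torque": the same for the moment, N m; "gripper_width": opening from 0.0 (shut) to 1.0 (fully open); "finger_force": force on a finger pad.
Only numpy, scipy, OpenCV 4.12 (cv2) and the standard library are available. Lean on these libraries where they do the work, as an engineer would, in place of code of your own. Each camera call takes 0.05 s, during which the arm holds its last target. There are 200 camera calls.

## Working session

There is one attempt and no reset: what is moved stays moved. The work goes in short steps, Python scripts to look and compute and a shell command to move; the robot and the scene stay as the last step left them, time stands still between calls to the robot, and variables do not carry over. Pictures are saved under pics/ and viewed, at most 10 in all, crops included, and the job is handed in when it is done.

```bash
mkdir -p pics; ls; python3 - <<'E'
from workcell import env
import cv2
for n in ("scene","top"):
    cv2.imwrite(f"pics/{n}0.png",env.snapshot(n)[:,:,::-1])
    p=env.camera_params(n);print(n,p["intrinsics"],p["pose"])
s=env.get_state();print(s["time"],s["tcp_pos"],s["ee_rot"])
E
```

```text
inch.py
pics
workcell.py
scene [[466.63175256   0.         322.82961053]
 [  0.         466.63175256 204.88456685]
 [  0.           0.           1.        ]] [[-0.57329055 -0.3668902   0.73261827 -0.24338559]
 [-0.81903858  0.2813454  -0.50002057  0.52551711]
 [-0.02266613 -0.88669969 -0.46178989  0.55682916]
 [ 0.          0.          0.          1.        ]]
top [[444.03301927   0.         316.58107913]
 [  0.         444.03301927 201.12857158]
 [  0.           0.           1.        ]] [[ 0.15709509 -0.94257014  0.29475865  0.21195834]
 [-0.98754773 -0.14738991  0.05500625 -0.07125815]
 [-0.0084028  -0.29972945 -0.95398724  1.10596412]
 [ 0.          0.          0.          1.        ]]
0.1 [ 0.18805194 -0.62157885  0.21351616] [[ 9.57160003e-01  2.89559262e-01 -4.02458507e-04]
 [ 2.89559502e-01 -9.57158218e-01  1.85463291e-03]
 [ 1.51809670e-04 -1.89171613e-03 -9.99998199e-01]]
```

View pics/scene0.png

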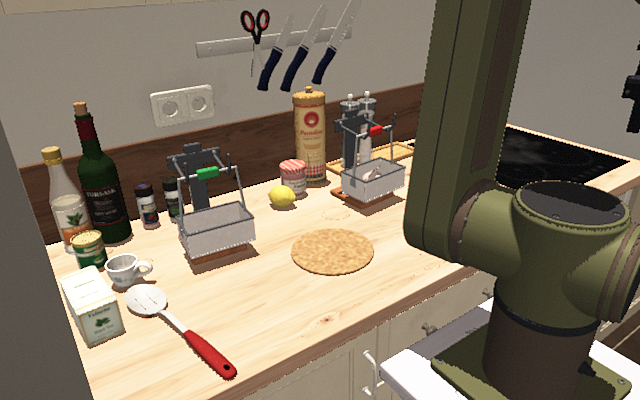

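View pics/top0.png

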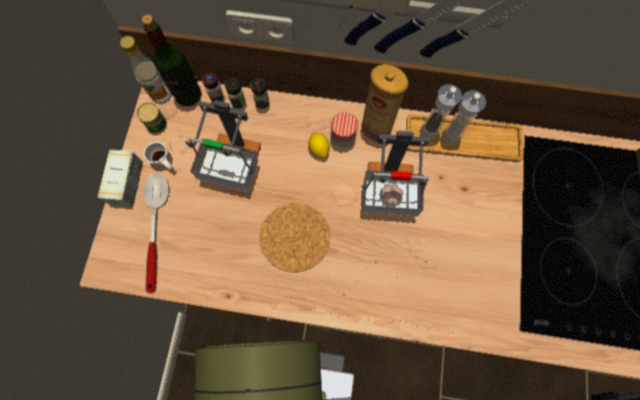

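The caddy with the green grip hangs on the left stand: its grip is at about (209,145) in top and (207,173) in scene. The red one is on the right, at about (400,175) in top. The mat centre is at about (295,237) in top. Next I'll measure these.

```bash
cat > h.py <<'E'
import numpy as np,cv2
from workcell import env
def ray(n,uv):
    p=env.camera_params(n);P=p["pose"]
    d=P[:3,:3]@np.linalg.solve(p["intrinsics"],[*uv,1]);return P[:3,3],d
def atz(n,uv,z):
    c,d=ray(n,uv);return c+d*(z-c[2])/d[2]
def tri(a,b):
    c,d=ray("scene",a);e,f=ray("top",b)
    s=np.linalg.lstsq(np.c_[d,-f],e-c,rcond=None)[0]
    x,y=c+d*s[0],e+f*s[1];return (x+y)/2,np.linalg.norm(x-y)
def proj(n,X):
    p=env.camera_params(n);P=p["pose"];q=p["intrinsics"]@(P[:3,:3].T@(np.asarray(X)-P[:3,3]));return q[:2]/q[2]
def blob(im,m):
    k,l,s,c=cv2.connectedComponentsWithStats(m.astype(np.uint8));i=1+np.argmax(s[1:,4])
    return c[i],s[i],np.argwhere(l==i)[:,::-1]
def green(im,box):
    h=cv2.cvtColor(im,cv2.COLOR_RGB2HSV);m=(h[...,0]>50)&(h[...,0]<80)&(h[...,1]>130)&(h[...,2]>60)
    z=np.zeros_like(m);x0,y0,x1,y1=box;z[y0:y1,x0:x1]=m[y0:y1,x0:x1];return blob(im,z)
E
python3 - <<'E'
from h import *
a=cv2.imread("pics/scene0.png")[:,:,::-1].copy();b=cv2.imread("pics/top0.png")[:,:,::-1].copy()
ga=green(a,(160,140,260,200));gb=green(b,(190,125,250,170))
print(ga[:2],gb[:2],tri(ga[0],gb[0]))
def ax(n,pts):
    w=np.array([atz(n,p,.198)[:2] for p in pts]);c=w.mean(0);v=np.linalg.svd(w-c,full_matrices=0);return c,v[2][0],np.ptp((w-c)@v[2][0]),np.ptp((w-c)@v[2][1])
print(ax("scene",ga[2]),ax("top",gb[2]))
# mat
for n,im,box in (("scene",a,(270,210,400,290)),("top",b,(245,190,345,285))):
    h=cv2.cvtColor(im,cv2.COLOR_RGB2HSV);x0,y0,x1,y1=box
    m=np.zeros(im.shape[:2],bool);m[y0:y1,x0:x1]=((h[...,1]>118))[y0:y1,x0:x1]
    c,s,p=blob(im,m);hull=cv2.convexHull(p.astype(np.float32))[:,0]
    w=np.array([atz(n,q,.006)[:2] for q in hull],np.float32);print(n,s,cv2.minEnclosingCircle(w),cv2.fitEllipse(w))
v=[cv2.resize(a[130:270,160:270],None,fx=3.5,fy=3.5,interpolation=2),cv2.resize(b[90:210,170:280],None,fx=3.5,fy=3.5,interpolation=2)]
v[1]=cv2.copyMakeBorder(v[1],0,v[0].shape[0]-v[1].shape[0],0,0,0)
cv2.imwrite("pics/crop1.png",np.hstack(v)[:,:,::-1])
E
```

```text
(array([207.40611354, 172.37554585]), array([196, 166,  23,  14, 229], dtype=int32)) (array([212.89655172, 143.95689655]), array([204, 140,  19,   9, 116], dtype=int32)) (array([0.59098448, 0.23258207, 0.1918634 ]), np.float64(0.0021130876552462176))
(array([0.5756137 , 0.23695251]), array([-0.83762789,  0.54624127]), np.float64(0.06282100779174962), np.float64(0.04802764724500746)) (array([0.58913028, 0.23151148]), array([-0.10250059, -0.99473294]), np.float64(0.04163358374888727), np.float64(0.015611848602033872))
scene [291 250  83  26 449] ((0.4368552267551422, 0.04104969650506973), 0.08730780333280563) ((0.4413049817085266, 0.037724971771240234), (0.17026638984680176, 0.1743236631155014), 146.1003875732422)
top [ 245  190  100   83 6453] ((0.49804064631462097, 0.04235431179404259), 0.14611241221427917) ((0.49479174613952637, 0.041439998894929886), (0.2668946087360382, 0.2926478683948517), 179.8206329345703)
```

View pics/crop1.png

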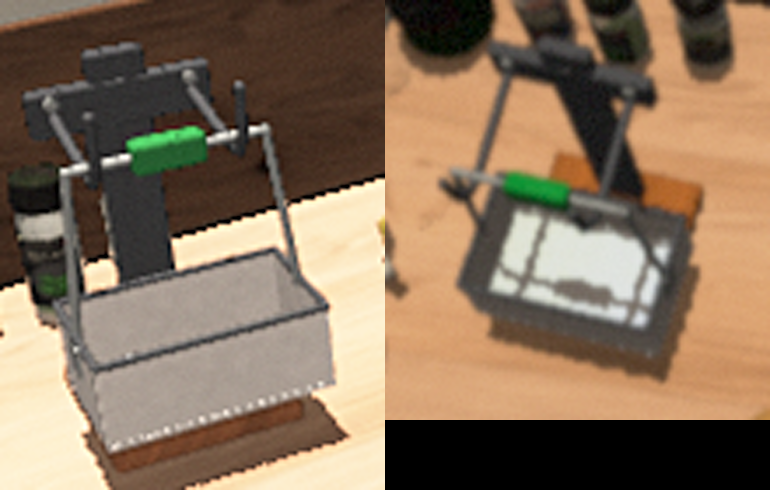

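The crop shows the green grip centred on the bar between the hooks. The bar ends are at about (178,179) and (236,166) in scene, and (190,140) and (249,151) in top. The hooks open towards the robot.

```bash
python3 - <<'E'
from h import *
from scipy.optimize import least_squares
a=cv2.imread("pics/scene0.png")[:,:,::-1].copy();b=cv2.imread("pics/top0.png")[:,:,::-1].copy()
L=tri((177.7,179.1),(190,139.7));R=tri((236.3,166.3),(248.6,150.6));print(L,R)
for n,im,box in (("scene",a,(280,222,385,280)),("top",b,(250,195,340,280))):
    x0,y0,x1,y1=box;g=cv2.GaussianBlur(im,(5,5),0)[y0:y1,x0:x1,2]
    _,t=cv2.threshold(g,0,255,cv2.THRESH_BINARY_INV+cv2.THRESH_OTSU)
    c,s,p=blob(im,t>0);p=p+[x0,y0];hull=cv2.convexHull(p.astype(np.float32))[:,0]
    w=np.array([atz(n,q,.006)[:2] for q in hull],np.float32);print(n,s,cv2.minEnclosingCircle(w),cv2.fitEllipse(w))
# pose fit: keypoints = bar ends + box rim corners (scene, crop px)
kp={"scene":[((0,.058,.155),(62,172)),((0,-.058,.155),(267,127)),((-.045,.07,.055),(95,367)),((-.045,-.07,.055),(328,305)),((.045,-.07,.055),(277,252)),((-.045,.07,0),(112,448)),((-.045,-.07,0),(333,383))]}
obs=[("scene",np.array(m),np.array(q)/3.5+[160,130]) for m,q in kp["scene"]]
obs+=[("top",np.array(m),np.array([(q[0]-385)/3.5+170,q[1]/3.5+90])) for m,q in [((0,.058,.155),(456,174)),((-.045,.07,.055),(462,286)),((-.045,-.07,.055),(660,352)),((.045,-.07,.055),(688,215))]]
def f(x):
    c,s=np.cos(x[3]),np.sin(x[3]);R=np.array([[c,-s,0],[s,c,0],[0,0,1]])
    return np.concatenate([proj(n,x[:3]+R@m)-q for n,m,q in obs])
r=least_squares(f,[.59,.232,.035,0],loss="soft_l1");print(r.x[:3],np.degrees(r.x[3]),np.round(r.fun,1))
E
```

```text
(array([0.59555332, 0.28922634, 0.190312  ]), np.float64(0.0029260943214033225)) (array([0.59728929, 0.15938943, 0.18085879]), np.float64(0.014092674888100409))
scene [  11    6   83   49 3206] ((0.4463834762573242, 0.0346621498465538), 0.09474656730890274) ((0.44614917039871216, 0.03439389914274216), (0.18056899309158325, 0.18921922147274017), 54.27214050292969)
top [   9    8   72   70 3859] ((0.4506014287471771, 0.03194725140929222), 0.09092195332050323) ((0.4508292078971863, 0.032426536083221436), (0.17922194302082062, 0.1796136349439621), 9.359790802001953)
[0.5917904  0.22947823 0.03453719] -5.417545340949537 [ 1.5  0.1 -0.3  0.3  0.2  0.5  0.5 -0.2 -0.2 -1.7 -0.3  0.8  1.4  0.1
  0.3 -0.9 -0.7 -0.1 -2.8 -5.7 -0.2  0.4]
```

The rows are not in the units I measure in: shifts go in shares of 250 mm and turns go in shares of 360 degrees. I convert before sending: -0.03 m / 0.25 = -0.12, -0.02 m / 0.25 = -0.08, -9 degrees / 360 = -0.025.

```bash
python3 inch.py '[[[0, 0, -0.12], [0, 0, -0.025], 0.6], [[0, 0, -0.12], [0, 0, -0.025], 0.6], [[0, 0, -0.12], [0, 0, -0.025], 0.6], [[0, 0, -0.12], [0, 0, -0.025], 0.6], [[0, 0, -0.08], [0, 0, -0.025], 0.6]]' 25; python3 inch.py '[[[0, 0, 0], [0, 0, -0.025], 0.6], [[0, 0, 0], [0, 0, -0.025], 0.6], [[0, 0, 0], [0, 0, -0.0128], 0.6]]'
cat >> h.py <<'E'
def go(p,yaw):
    "tool-frame shift to world point p, rotvec (deg) to tool y at world yaw, pointing down"
    from scipy.spatial.transform import Rotation as Ro
    s=env.get_state();T=np.array(s["ee_rot"]);c,q=np.cos(np.radians(yaw)),np.sin(np.radians(yaw))
    y=np.array([c,q,0]);z=np.array([0,0,-1.]);D=np.c_[np.cross(y,z),y,z]
    print(s["time"],np.round(s["tcp_pos"],4),"shift",np.round(T.T@(np.array(p)-s["tcp_pos"]),4),"rot",np.round(Ro.from_matrix(T.T@D).as_rotvec(degrees=True),2),"F",np.round(s["wrist_force"],1),"J",np.round(s["joint_pos"]),"w",s["gripper_width"],s["finger_force"])
E
python3 -c "
from h import *
go([.591,.2305,.33],-5.6)"
```

```text
time: 0.72
tcp_pos: [0.1883, -0.6222, 0.356]
ee_rot: [[0.467, 0.884, 0.0], [0.884, -0.467, -0.001], [-0.001, 0.001, -1.0]]
wrist_force: [0.9, -0.5, 0.3]
gripper_width: 0.609
finger_force: 0.0
time: 1.1
tcp_pos: [0.1881, -0.6219, 0.3539]
ee_rot: [[0.094, 0.996, -0.0], [0.996, -0.094, 0.001], [0.001, -0.0, -1.0]]
wrist_force: [-0.5, -0.1, -1.2]
gripper_width: 0.6
finger_force: 0.0
1.1 [ 0.1881 -0.6219  0.3539] shift [0.8865 0.321  0.0248] rot [-0.02 -0.06  0.21] F [-0.5 -0.1 -1.2] J [-78.   4.  84.   0.  91. -73.] w 0.5996760211942911 0.0
```

Converted, 0.044 m / 0.25 = 0.176, 0.016 m / 0.25 = 0.064.

```bash
for i in 1; do :; done
python3 inch.py '[[[0.08, 0.032, 0], [0, 0, 0], 0.6], [[0.176, 0.064, 0], [0, 0, 0], 0.6], [[0.176, 0.064, 0], [0, 0, 0], 0.6], [[0.176, 0.064, 0], [0, 0, 0], 0.6], [[0.176, 0.064, 0], [0, 0, 0], 0.6]]' >/dev/null
python3 inch.py '[[[0.176, 0.064, 0], [0, 0, 0], 0.6], [[0.176, 0.064, 0], [0, 0, 0], 0.6], [[0.176, 0.064, 0], [0, 0, 0], 0.6], [[0.176, 0.064, 0], [0, 0, 0], 0.6], [[0.176, 0.064, 0], [0, 0, 0], 0.6]]' >/dev/null
python3 inch.py '[[[0.176, 0.064, 0], [0, 0, 0], 0.6], [[0.176, 0.064, 0], [0, 0, 0], 0.6], [[0.176, 0.064, 0], [0, 0, 0], 0.6], [[0.176, 0.064, 0], [0, 0, 0], 0.6], [[0.176, 0.064, 0], [0, 0, 0], 0.6]]' >/dev/null
python3 inch.py '[[[0.176, 0.064, 0], [0, 0, 0], 0.6], [[0.176, 0.064, 0], [0, 0, 0], 0.6], [[0.176, 0.064, 0], [0, 0, 0], 0.6], [[0.08, 0.032, 0], [0, 0, 0], 0.6], [[0, 0, 0], [0, 0, 0], 0.6]]' >/dev/null
python3 -c "
from h import *
go([.591,.2305,.25],-5.6)"
```

```text
3.6 [0.5508 0.1351 0.3541] shift [0.0989 0.0311 0.104 ] rot [-0.07  0.04  0.12] F [-0.3 -0.8  0.1] J [ 8. -6. 95. -0. 92. 14.] w 0.602011930104333 0.0
```

Converted, 0.044 m / 0.25 = 0.176, 0.04 m / 0.25 = 0.16, 0.12 degrees / 360 = 0.0003.

```bash
python3 inch.py '[[[0.132, 0.0416, 0], [0, 0, 0], 0.6], [[0.132, 0.0416, 0.08], [0, 0, 0], 0.6], [[0.1316, 0.0412, 0.16], [0, 0, 0.0003], 0.6], [[0, 0, 0.176], [0, 0, 0], 0.6], [[0, 0, 0], [0, 0, 0], 0.6]]'
python3 - <<'E'
from h import *
b=env.snapshot("top");a=env.snapshot("scene")
go([.591,.2305,.173],-5.6)
v=np.hstack([cv2.resize(a[110:270,150:280],None,fx=3,fy=3,interpolation=2),cv2.resize(b[70:230,160:290],None,fx=3,fy=3,interpolation=2)])
cv2.imwrite("pics/pre.png",v[:,:,::-1])
E
```

```text
time: 4.22
tcp_pos: [0.5892, 0.2278, 0.2459]
ee_rot: [[0.1, 0.995, -0.009], [0.995, -0.1, -0.003], [-0.004, -0.008, -1.0]]
wrist_force: [-0.7, 0.3, 0.5]
gripper_width: 0.6
finger_force: 0.0
4.325 [0.592  0.2285 0.2521] shift [ 0.0018 -0.0013  0.0791] rot [ 0.06 -0.01 -0.18] F [ 0.4 -0.5  2.2] J [16.  4. 94. -0. 82. 22.] w 0.5995668690980864 0.0
```

View pics/pre.png

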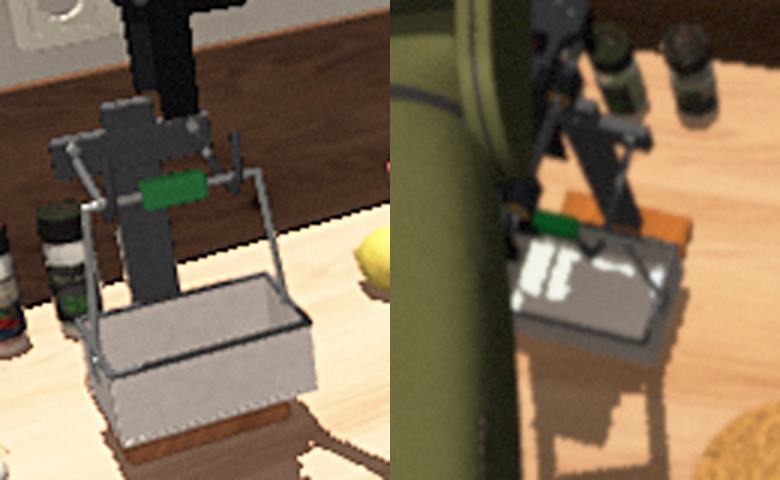

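The open fingers are above the grip and either side of it: the grip is at (173,188) in the crop and the fingers are at about (165,90) over it. I'll lower and close.

```bash
python3 inch.py '[[[0.006, -0.004, 0.08], [0, 0, 0], 0.6], [[0, 0, 0.08], [0, 0, 0], 0.6], [[0, 0, 0.08], [0, 0, 0], 0.6], [[0, 0, 0.072], [0, 0, 0], 0.6], [[0, 0, 0], [0, 0, 0], 0.6]]' 25
python3 inch.py '[[[0, 0, 0], [0, 0, 0], 0.3], [[0, 0, 0], [0, 0, 0], 0.1], [[0, 0, 0], [0, 0, 0], 0], [[0, 0, 0], [0, 0, 0], 0], [[0, 0, 0], [0, 0, 0], 0]]' 30
python3 -c "
from h import *
go([.591,.2305,.236],-5.6)"
```

```text
time: 4.95
tcp_pos: [0.5896, 0.2308, 0.1697]
ee_rot: [[0.099, 0.995, -0.005], [0.995, -0.099, -0.001], [-0.002, -0.004, -1.0]]
wrist_force: [-0.1, 0.1, -0.2]
gripper_width: 0.6
finger_force: 0.0
time: 5.58
tcp_pos: [0.591, 0.2313, 0.1729]
ee_rot: [[0.099, 0.995, 0.0], [0.995, -0.099, 0.0], [0.0, 0.0, -1.0]]
wrist_force: [-0.6, 0.2, 0.9]
gripper_width: 0.169
finger_force: 30.0
5.575 [0.591  0.2313 0.1729] shift [-0.0007  0.     -0.0631] rot [ 0.01 -0.01 -0.09] F [-0.6  0.2  0.9] J [17.  7. 99.  0. 74. 22.] w 0.1689434055644072 30.002136826515198
```

Gripped: 0.169 × 95 = 16 mm, which matches the grip. Lifting 65 mm now.

Converted, -0.012 m / 0.25 = -0.048, -0.01 m / 0.25 = -0.04.

```bash
python3 inch.py '[[[0, 0, -0.024], [0, 0, 0], 0], [[0, 0, -0.04], [0, 0, 0], 0], [[0, 0, -0.048], [0, 0, 0], 0], [[0, 0, -0.048], [0, 0, 0], 0], [[0, 0, -0.048], [0, 0, 0], 0]]' 40
python3 inch.py '[[[0, 0, -0.04], [0, 0, 0], 0], [[0, 0, -0.012], [0, 0, 0], 0], [[0, 0, 0], [0, 0, 0], 0], [[0, 0, 0], [0, 0, 0], 0]]'
python3 - <<'E'
from h import *
a=env.snapshot("scene")
go([.449,.033,.2],-5.6)
cv2.imwrite("pics/lift.png",cv2.resize(a[80:280,130:300],None,fx=3,fy=3,interpolation=2)[:,:,::-1])
E
```

```text
time: 6.2
tcp_pos: [0.5911, 0.2313, 0.2259]
ee_rot: [[0.099, 0.995, 0.001], [0.995, -0.099, 0.0], [0.0, 0.001, -1.0]]
wrist_force: [-0.3, 0.5, -3.1]
gripper_width: 0.164
finger_force: 40.0
time: 6.7
tcp_pos: [0.5906, 0.2311, 0.2369]
ee_rot: [[0.099, 0.995, -0.001], [0.995, -0.099, -0.0], [-0.0, -0.001, -1.0]]
wrist_force: [0.4, 0.6, -2.4]
gripper_width: 0.166
finger_force: 40.0
6.75 [0.5906 0.2311 0.2368] shift [-0.2112 -0.1213  0.0371] rot [-0.07  0.03 -0.09] F [-1.   0.9 -4.3] J [17.  4. 95.  0. 80. 22.] w 0.1689290171922995 39.99635875225067
```

View pics/lift.png

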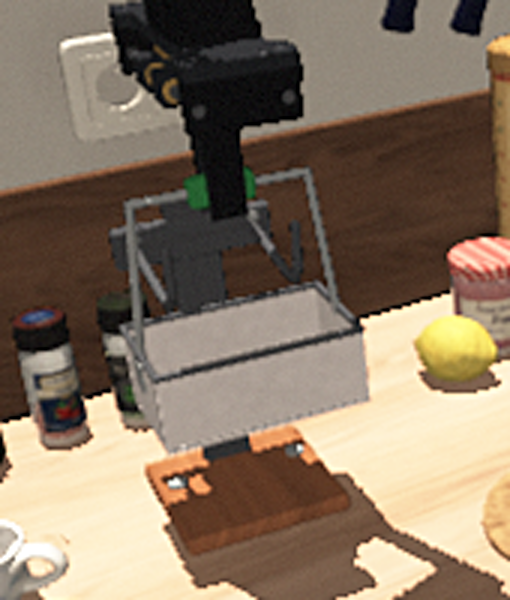

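The caddy hangs level, with its bar above the hook tips: bar ends at (130,205) and (308,172) in the crop, a visible tip at (293,225). Bringing it forward along the stand's −x, which is tool −y.

Converted, -0.022 m / 0.25 = -0.088, -0.018 m / 0.25 = -0.072.

```bash
python3 inch.py '[[[0, -0.04, 0], [0, 0, 0], 0], [[0, -0.072, 0], [0, 0, 0], 0], [[0, -0.088, 0], [0, 0, 0], 0], [[0, -0.088, 0], [0, 0, 0], 0], [[0, -0.088, 0], [0, 0, 0], 0]]'
python3 inch.py '[[[0, -0.072, 0], [0, 0, 0], 0], [[0, -0.032, 0], [0, 0, 0], 0], [[0, 0, 0], [0, 0, 0], 0], [[0, 0, 0], [0, 0, 0], 0]]'
python3 - <<'E'
from h import *
a=env.snapshot("scene")
go([.449,.033,.2],-5.6)
cv2.imwrite("pics/fwd.png",cv2.resize(a[80:280,130:300],None,fx=3,fy=3,interpolation=2)[:,:,::-1])
E
```

```text
time: 7.38
tcp_pos: [0.4955, 0.2407, 0.2376]
ee_rot: [[0.099, 0.995, -0.0], [0.995, -0.099, 0.0], [0.0, -0.0, -1.0]]
wrist_force: [-0.6, 0.4, -3.2]
gripper_width: 0.167
finger_force: 40.0
time: 7.88
tcp_pos: [0.472, 0.2431, 0.2378]
ee_rot: [[0.099, 0.995, 0.001], [0.995, -0.099, 0.0], [0.0, 0.001, -1.0]]
wrist_force: [-0.5, 0.1, -3.7]
gripper_width: 0.167
finger_force: 40.0
7.925 [0.4721 0.243  0.2377] shift [-0.2113 -0.0021  0.0377] rot [ 0.01  0.   -0.11] F [ 0.3 -0.7 -2.3] J [ 21.  -9. 108.  -0.  81.  27.] w 0.1667151838340852 39.996360540390015
```

View pics/fwd.png

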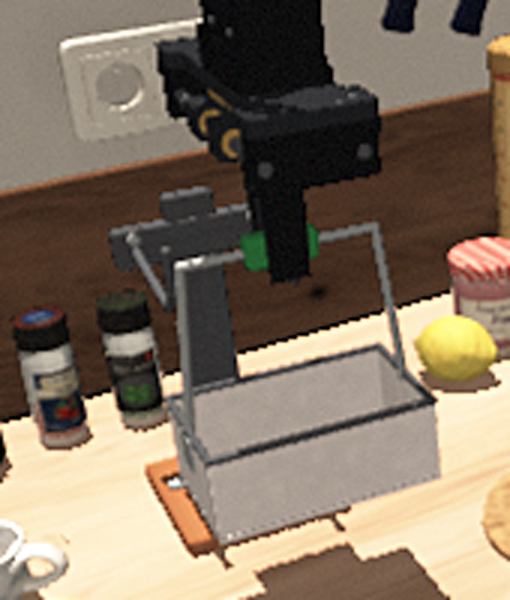

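The caddy is clear of the hooks and level, with its rim front corners at (205,455) and (435,400) in the crop. Moving over the mat.

Converted, -0.03 m / 0.25 = -0.12, -0.015 m / 0.25 = -0.06.

```bash
python3 inch.py '[[[-0.06, 0, 0], [0, 0, 0], 0], [[-0.12, 0, 0], [0, 0, 0], 0], [[-0.12, 0, 0], [0, 0, 0], 0], [[-0.12, 0, 0], [0, 0, 0], 0], [[-0.12, -0.008, 0], [0, 0, 0], 0]]' >/dev/null
python3 inch.py '[[[-0.12, 0, 0], [0, 0, 0], 0], [[-0.112, 0, 0.04], [0, 0, 0], 0], [[-0.068, 0, 0.06], [0, 0, 0], 0], [[0, 0, 0.06], [0, 0, 0], 0], [[0, 0, 0], [0, 0, 0], 0]]'
python3 inch.py '[[[0, 0, 0.06], [0, 0, 0], 0], [[0, 0, 0.06], [0, 0, 0], 0], [[0, 0, 0], [0, 0, 0], 0], [[0, 0, 0], [0, 0, 0], 0]]'
python3 - <<'E'
from h import *
a=env.snapshot("scene")
go([.449,.034,.144],-5.6)
for o in [(-.045,.07,0),(-.045,-.07,0)]:print(proj("scene",np.array([.449,.033,.03])+o))
cv2.imwrite("pics/over.png",cv2.resize(a[100:300,230:430],None,fx=3,fy=3,interpolation=2)[:,:,::-1])
E
```

```text
time: 9.18
tcp_pos: [0.4477, 0.0344, 0.1959]
ee_rot: [[0.1, 0.995, -0.003], [0.995, -0.1, 0.0], [0.0, -0.003, -1.0]]
wrist_force: [-0.6, -0.1, -3.6]
gripper_width: 0.163
finger_force: 40.0
time: 9.68
tcp_pos: [0.4489, 0.0345, 0.1677]
ee_rot: [[0.099, 0.995, 0.0], [0.995, -0.099, -0.0], [-0.0, 0.0, -1.0]]
wrist_force: [0.5, -0.2, -1.9]
gripper_width: 0.165
finger_force: 40.0
9.725 [0.4491 0.0345 0.1681] shift [-0.0005 -0.0001  0.0241] rot [ 0.04 -0.   -0.07] F [-0.7  1.1 -2.6] J [ -2. -17. 122.   0.  75.   3.] w 0.16780901430216486 39.99637305736542
[316.22777935 260.52167695]
[370.25906502 238.22121553]
```

View pics/over.png

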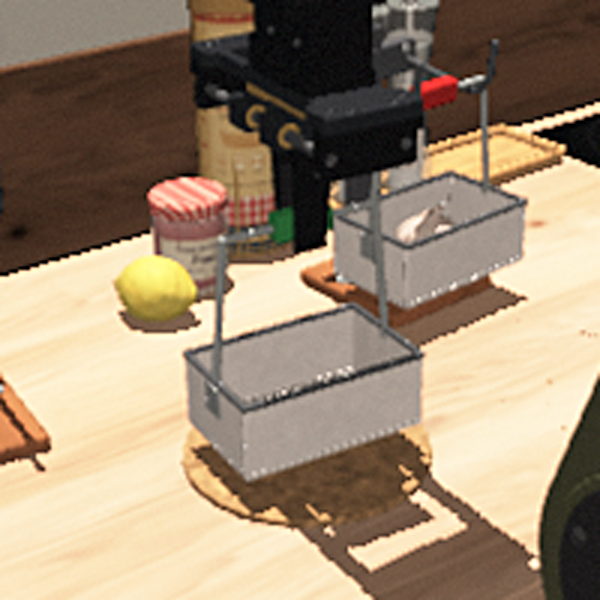

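The caddy is level over the mat, with its lower front corners at (312,259) and about (370,240). The red caddy is undisturbed. Lowering gently now.

Converted, 0.007 m / 0.25 = 0.028, 0.006 m / 0.25 = 0.024.

```bash
python3 inch.py '[[[0, 0, 0.028], [0, 0, 0], 0], [[0, 0, 0.024], [0, 0, 0], 0], [[0, 0, 0.016], [0, 0, 0], 0], [[0, 0, 0.008], [0, 0, 0], 0], [[0, 0, 0], [0, 0, 0], 0]]'
python3 inch.py '[[[0, 0, 0.008], [0, 0, 0], 0], [[0, 0, 0.004], [0, 0, 0], 0], [[0, 0, 0], [0, 0, 0], 0], [[0, 0, 0], [0, 0, 0], 0]]'
```

```text
time: 10.35
tcp_pos: [0.4487, 0.0343, 0.1485]
ee_rot: [[0.099, 0.995, -0.0], [0.995, -0.099, 0.0], [-0.0, -0.0, -1.0]]
wrist_force: [-0.1, -0.1, -3.4]
gripper_width: 0.162
finger_force: 40.0
time: 10.85
tcp_pos: [0.4488, 0.0343, 0.1457]
ee_rot: [[0.099, 0.995, 0.0], [0.995, -0.099, 0.0], [0.0, 0.0, -1.0]]
wrist_force: [-0.4, -0.1, -2.7]
gripper_width: 0.165
finger_force: 40.0
```

Converted, 0.001 m / 0.25 = 0.004.

```bash
python3 inch.py '[[[0, 0, 0.004], [0, 0, 0], 0], [[0, 0, 0], [0, 0, 0], 0], [[0, 0, 0], [0, 0, 0], 0]]' | sed -n 2,4p
python3 inch.py '[[[0, 0, 0.004], [0, 0, 0], 0], [[0, 0, 0], [0, 0, 0], 0], [[0, 0, 0], [0, 0, 0], 0]]'| sed -n 2,4p
```

```text
tcp_pos: [0.4488, 0.0343, 0.1446]
ee_rot: [[0.099, 0.995, -0.0], [0.995, -0.099, -0.0], [-0.0, -0.0, -1.0]]
wrist_force: [-0.5, -1.0, -2.1]
tcp_pos: [0.449, 0.0343, 0.1442]
ee_rot: [[0.099, 0.995, 0.001], [0.995, -0.099, -0.0], [0.0, 0.001, -1.0]]
wrist_force: [-1.9, 0.5, 1.8]
```

The wrist force has reversed from about −3 to +1.8 N, so it has touched down. One more half millimetre, then release and retreat straight up.

Converted, 0.0005 m / 0.25 = 0.002.

```bash
python3 inch.py '[[[0, 0, 0.002], [0, 0, 0], 0], [[0, 0, 0], [0, 0, 0], 0]]'| sed -n 2,4p
python3 inch.py '[[[0, 0, 0], [0, 0, 0], 0.2], [[0, 0, 0], [0, 0, 0], 0.3], [[0, 0, 0], [0, 0, 0], 0.45], [[0, 0, 0], [0, 0, 0], 0.6], [[0, 0, 0], [0, 0, 0], 0.6]]'
python3 inch.py '[[[0, 0, -0.04], [0, 0, 0], 0.6], [[0, 0, -0.08], [0, 0, 0], 0.6], [[0, 0, -0.16], [0, 0, 0], 0.6], [[0, 0, -0.16], [0, 0, 0], 0.6], [[0, 0, -0.16], [0, 0, 0], 0.6]]' 
python3 inch.py '[[[0, 0, -0.08], [0, 0, 0], 0.6], [[0, 0, 0], [0, 0, 0], 0.6], [[0, 0, 0], [0, 0, 0], 0.6]]' 
python3 - <<'E'
from h import *
a=env.snapshot("scene")
for n,v in(("corner",(-.045,.07,0)),("corner",(-.045,-.07,0)),("bar",(0,.058,.155)),("bar",(0,-.058,.155))):
    t=np.radians(-5.6);x,y,z=v;print(n,(proj("scene",np.array([.449+np.cos(t)*x-np.sin(t)*y,.033+np.sin(t)*x+np.cos(t)*y,.006+z]))-[230,100])*3)
cv2.imwrite("pics/done.png",cv2.resize(a[100:300,230:430],None,fx=3,fy=3,interpolation=2)[:,:,::-1])
E
```

```text
tcp_pos: [0.4491, 0.0343, 0.1442]
ee_rot: [[0.099, 0.995, 0.001], [0.995, -0.099, -0.0], [0.0, 0.001, -1.0]]
wrist_force: [-3.2, -0.2, 5.3]
time: 12.48
tcp_pos: [0.4488, 0.0343, 0.1431]
ee_rot: [[0.099, 0.995, -0.0], [0.995, -0.099, -0.0], [-0.0, -0.0, -1.0]]
wrist_force: [0.1, -0.0, 0.7]
gripper_width: 0.555
finger_force: 0.0
time: 13.1
tcp_pos: [0.4487, 0.0343, 0.2953]
ee_rot: [[0.099, 0.995, 0.001], [0.995, -0.099, -0.0], [0.0, 0.001, -1.0]]
wrist_force: [0.8, 0.2, -1.7]
gripper_width: 0.602
finger_force: 0.0
time: 13.48
tcp_pos: [0.4481, 0.0343, 0.3112]
ee_rot: [[0.099, 0.995, -0.003], [0.995, -0.099, 0.0], [-0.0, -0.003, -1.0]]
wrist_force: [-0.3, -0.4, 0.1]
gripper_width: 0.6
finger_force: 0.0
corner [248.86087298 508.49596756]
corner [420.87912056 449.23247659]
bar [224.59063142 272.49744957]
bar [374.5506894  233.40260186]
```

View pics/done.png

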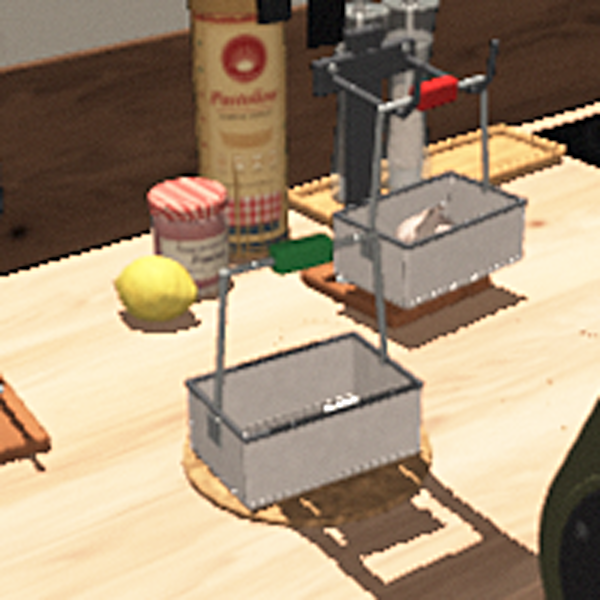

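The caddy stands upright in the middle of the mat. Its lower front corners are at (248,507) and (420,455) in the crop, within about 2 mm of prediction. The red caddy still hangs in place.

```bash
python3 -c "
from workcell import env
print(env.job_done())"
```

```text
the job is handed in; nothing more can be done
None
```

The green-gripped caddy was lifted off its hooks, set down upright in the middle of the cork mat and released; the red one was left hanging, and the job was handed in at about 13.5 s.

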